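Pack up the drill-bit case

ROBOT

A 6-joint arm with a two-finger parallel gripper is mounted at the origin on a cart in front of the work surface, level with it; the furniture and walls round the work are solid. World frame = base frame: x ahead of the robot, y to its left, z up, the work surface at z = 0. Lengths are in mm, angles in rad, forces in N, time in s.
With the tool pointing down it reaches from about 275 to 750 mm from the base axis. Payload 10.2 kg.
Tool frame: the origin (TCP) lies on the front face of the gripper's body, between the roots of the fingers; the fingertips stand 73 mm ahead of it and the grasp point (between the pads) lies ctrl.grip_depth ahead of it (ctrl.grip_depth is the distance from the TCP to the grasp point, in mm); z points along the fingers, y is the direction in which the jaws open and shut (so a half turn about z gives the same grasp; the last joint's range is limited). The gripper opens to 85 mm and grips with 20 to 120 N. Pads are 22 mm wide; open, the fingers measure 114 mm over their backs; the gripper's body (76 mm by 85 mm) begins 54 mm behind the grasp point. The pads swing forward as they close: fully open they stand 13 mm farther back than shut.
Start: joints at [1.092, 0.313, 1.498, -0, 1.331, -0.223], TCP at [132.848, 507.92, 303.894] pointing down, gripper open.
Joint ranges: [-2.94, 2.94], [-0.97, 2.17], [0.19, 2.56], [-1.23, 4.37], [0.02, 3.11], [-2.88, 2.88]. Speed limits (rad/s): [2.39, 2.39, 3.01, 3.14, 3.14, 3.14].

INTERFACE

Orientations are given as a unit quaternion [w, x, y, z].
In Python, from rig import readout, capture, ctrl, nets gives the robot as it stands. The module is installed in compiled form; this text tells all that it offers.
- The arm moves only by the tool apply_moves, never from a script. Its argument "targets" is a list of rows, each a list of 4 numbers: the shift along the tool's x, y, z in cm, then the turn about the tool's z in degrees. A call has 1 to 8 rows; each row shifts and turns the commanded pose from where the row before left it, along the tool's axes as they then stand; what a row does not reach is not made up. A row lasts 1/10 s, in which the tool goes at most 50 mm and 8.59 degrees, less where a joint would pass 70% of its speed; a pose out of reach is approached as far as the arm can. A call with a gripper value outside its range is refused whole. "grip" is the finger opening in cm, from 0 to 8.54, set as the call begins (left out, the last holds). The fingers move at their own pace and stop on an object; "force" is the grip in N (left out, the last holds). Time passes only in rows, so rows that do not move let the fingers close. It gives the time, the measured TCP pose, the force and the opening at its end, in the units of the state.
- readout.sense(): the state, without advancing time (a new reading comes with each control period).
- capture(name): name is "scene" or "side" or "wrist"; returns a dict with "img" (480x640x3 uint8, red, green, blue), "fov_y" (degrees; the focal length in pixels is half the picture's height over the tangent of half this angle, whatever the lens; pixels are square), "cx", "cy" (the principal point, pixels), "eye" and "rotation" of the camera in the world. Camera axes: x right, y down, z forward; pixel columns grow to the right and rows downward; lengths in mm; the calibration is good to about 2 mm. A picture is of the moment at which its call begins. There is no depth.
- ctrl.finish_job(): hands the job in, once; it reports no verdict.
Trained networks look in the newest picture that a camera, given by its name, has taken for a name from the list of things; names that differ only in an ending like _2 or _b are one class to them, and where a whole thing is asked for, a point or a joint stands for the part that bears it (a point fixed in the world has none). Each returns a list of dicts, best first, with "score" (0 to 1); they miss things now and then, are a little off and sometimes report something else, mostly with a low value. They report only what shows in the picture. A call takes as long as a camera call.
- nets.boxes_of(camera, target): "location" ([column, row] as shares, 0 to 1, of the picture: columns of its width, rows of its height, amid what is visible of it).
The state is a dict: "time_s": time; "joints": joint angles; "dq": joint speeds; "tau": joint torques, N m; "eef_pos": TCP position; "ee_rot": TCP orientation; "force": force on the tool from outside, world axes, zero at the start; "wrist_torque": the same for the moment, N m; "grip_width": opening from 0.0 (shut) to 1.0 (fully open).
Only numpy, scipy, OpenCV 4.12 (cv2) and the standard library are available. Lean on these libraries where they do the work, as an engineer would, in place of code of your own. Each camera call takes 0.05 s, during which the arm holds its last target.

TASK

Pack up the open drill-bit case on the bench: first push the upright panel of bits down until it lies flat inside the case, then swing the lid right over and press it fully shut. Nothing needs grasping: push with the fingertips or the outside of the fingers, do not lift the case or shove it out of its place, and do not move the nut, bolt, bearing or wood block around it.

Things in the scene. Friction and masses are not known exactly. Their poses are not given: they have to be found in the camera images.
- drill_case: Open dark steel case, 150 (x) x 100 (y) x 60 mm high, 3 mm walls, 2.5 kg, loose. Origin: centre of its underside; x points from front wall to back wall (away from the robot, turned 0.15 rad left to 0.9 rad right), y left, z up. In its frame the lid's hinge line runs along y at x = 75, z = 60.5 mm, the panel's along y at x = -58, z = 44 mm. Otherwise empty.
- bit_panel (a joint): Angle (rad) of the bit panel: 0 flat in the case, 1.57 upright (starts 1.35 to 1.7). Aluminium plate 100 mm from hinge to free edge, 82 wide, 4 thick; flat, it reaches back from its hinge. Its front face (upper when flat) carries 2 rails 7.5 mm high and small bits up to 62 mm from the hinge, then is bare. Stiff hinge (0.11 N m) stays at any angle; 1 to 3 N near the edge moves it.
- case_lid (a joint): Angle (rad) of the lid: 0 shut on the rim (top 72.5 mm above the bench), 1.57 upright; starts leaning back at 1.62 to 1.9, stop 2.0. Dark steel pan 150 mm from hinge to free edge, 100 wide, 12 thick with skirts; swings forward and down. Stiff hinge (0.22 N m) stays at any angle; 1 to 4 N near the edge moves it. It strikes the panel if that still stands.
- panel_edge (a point): Middle of the free edge of the bit panel, half-way through its thickness (top of the panel while upright).
- lid_edge (a point): Middle of the free edge of the lid, on its outer face (the face that is on top when shut and looks back, away from the panel, while open).
- big_nut: Loose steel hex nut, 30 x 34 x 16 mm, lying behind the case under the open lid. Origin: centre of its underside. Leave alone.
- bolt: Loose steel hex bolt, 75 mm long, 27 mm wide, 25 mm high, lying in front of the case. Origin: below its middle, on the bench; its y axis lies along the bolt. Leave alone.
- bearing: Loose ball bearing, 52 mm across, 15 mm high, lying to the left of the case. Origin: centre of its underside. Leave alone.
- wood_block: Loose wooden offcut, 45 (x) x 92 (y) x 36 mm high, further left. Origin: centre of its underside. Leave alone.

How it is judged:
By the outcome, as a careful person would: the job done as asked, in the order asked, and still so for the second after the job is handed in, with the robot touching nothing.
It also fails if it takes over 61 s, if anything falls off the work surface, if the arm or the gripper's body presses on something with over 40 N, if the wrist force passes 120 N, or if a joint passes its speed limit or range.

## Working session

There is one attempt and no reset: what is moved stays moved. The work goes in short steps, Python scripts to look and compute and a tool call to move; the robot and the scene stay as the last step left them, time stands still between calls to the robot, and variables do not carry over. Pictures are saved under pics/ and viewed, and the job is handed in when it is done.

Besides the shell and the picture viewer there is one more tool, called as name([rows], argument=value, ...), one row to a line, values as JSON. apply_moves: Moves the arm, as the interface text tells. Its arguments: {"type":"object","properties":{"targets":{"type":"array"},"grip":{"type":"number"},"force":{"type":"number"}},"required":["targets"]}

```bash
mkdir -p pics; ls; cat > h.py <<'E'
import numpy as np,cv2
from rig import readout,capture,ctrl,nets
def snap(n,f):
    c=capture(n); cv2.imwrite('pics/'+f+'.png',c['img'][:,:,::-1]); 
    f_=240/np.tan(np.radians(c['fov_y'])/2); c['f']=f_; c.pop('img'); return c
def ray(c,u,v):
    R=np.array(c['rotation']); 
    if R.size==4: 
        from scipy.spatial.transform import Rotation as Ro; R=Ro.from_quat(R[[1,2,3,0]]).as_matrix()
    d=R@np.array([(u-c['cx'])/c['f'],(v-c['cy'])/c['f'],1]); return np.array(c['eye']),d/np.linalg.norm(d)
def onz(c,u,v,z):
    e,d=ray(c,u,v); return e+d*(z-e[2])/d[2]
def proj(c,p):
    R=np.array(c['rotation']); 
    if R.size==4: 
        from scipy.spatial.transform import Rotation as Ro; R=Ro.from_quat(R[[1,2,3,0]]).as_matrix()
    q=R.T@(np.array(p,float)-np.array(c['eye'])); return np.array([c['cx']+c['f']*q[0]/q[2],c['cy']+c['f']*q[1]/q[2]])
E
python3 - <<'E'
from h import *
import pickle
C={}
for n in ['scene','side','wrist']:
    C[n]=c=snap(n,n+'0'); print(n,c)
    for t in ['drill_case','bit_panel','case_lid','panel_edge','lid_edge','big_nut','bolt','bearing','wood_block']:
        r=nets.boxes_of(n,t)
        print(t,[(round(x['score'],2),round(x['location'][0]*640),round(x['location'][1]*480)) for x in r[:2]])
pickle.dump(C,open('C.pkl','wb'))
print(readout.sense(), ctrl.grip_depth)
E
```

```text
pics
scene {'fov_y': 57.35382556395484, 'cx': 321.79237379439525, 'cy': 242.3801669622007, 'eye': array([176.31270217, 850.90695365, 712.94206068]), 'rotation': array([ 0.09448216, -0.26997742,  0.89590847, -0.33990193]), 'f': np.float64(438.7886243911148)}
drill_case [(0.88, 328, 230)]
bit_panel [(0.73, 368, 245)]
case_lid [(0.68, 312, 182)]
panel_edge [(0.64, 368, 240)]
lid_edge [(0.81, 312, 185), (0.48, 334, 288)]
big_nut [(0.52, 296, 240)]
bolt [(0.55, 318, 334), (0.53, 384, 282)]
bearing [(0.62, 335, 289)]
wood_block [(0.71, 313, 335)]
side {'fov_y': 45.14812213685759, 'cx': 319.7463187545428, 'cy': 239.51555626312054, 'eye': array([ 421.01339649, -312.13601306,  564.89854683]), 'rotation': array([-0.45736068,  0.88813658, -0.04219423,  0.01594585]), 'f': np.float64(577.2994863218867)}
drill_case [(0.83, 311, 270)]
bit_panel [(0.88, 263, 254)]
case_lid [(0.86, 374, 219)]
panel_edge [(0.81, 266, 254), (0.33, 372, 219)]
lid_edge [(0.59, 374, 221), (0.36, 265, 255)]
big_nut [(0.67, 264, 259), (0.54, 374, 287)]
bolt [(0.96, 237, 286), (0.46, 372, 220)]
bearing []
wood_block [(0.71, 
[... 422 characters left out ...]
, 389, 387)]
{'time_s': 1.5, 'joints': array([ 1.09161048e+00,  3.12867557e-01,  1.49767709e+00,  1.27194035e-05,
        1.33099758e+00, -2.23387688e-01]), 'dq': array([-0.0012183 ,  0.00175035, -0.00018032, -0.00021039,  0.00136594,
        0.00212451]), 'tau': array([ 9.71119505e-06, -4.12163723e+01, -2.59900564e+01, -1.94020731e-04,
        4.82141968e-04,  3.80864577e-06]), 'eef_pos': array([132.84280303, 507.92660925, 303.9194195 ]), 'ee_rot': array([2.87580022e-06, 1.27552163e-01, 9.91831863e-01, 2.57999919e-05]), 'force': array([ 0.37222237, -0.13502882,  0.6186269 ]), 'wrist_torque': array([ 0.04583855,  0.03913396, -0.02504021]), 'grip_width': 1.0037130392095364} 53.900000000000006
```

View pics/scene0.png

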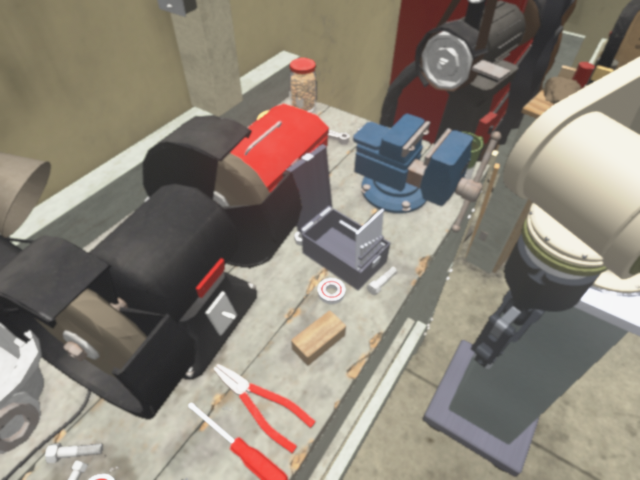

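View pics/side0.png

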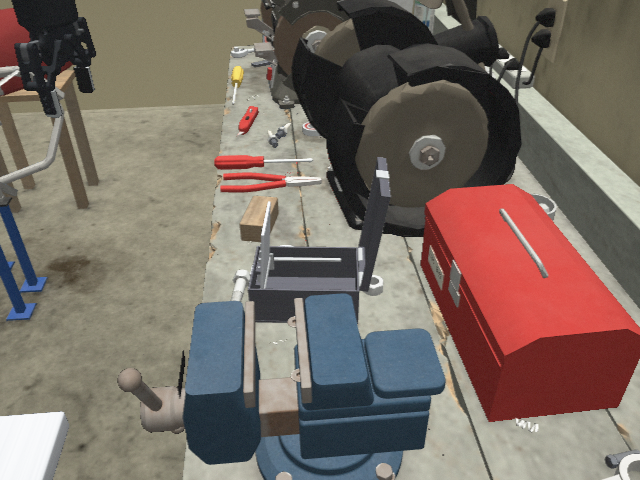

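```bash
python3 - <<'E'
import cv2
a=cv2.imread('pics/scene0.png')[130:360,240:430]; cv2.imwrite('pics/sc_z.png',cv2.resize(a,None,fx=2.6,fy=2.6,interpolation=cv2.INTER_CUBIC))
a=cv2.imread('pics/side0.png')[140:340,200:420]; cv2.imwrite('pics/si_z.png',cv2.resize(a,None,fx=3,fy=3,interpolation=cv2.INTER_CUBIC))
E
```

```text
(no output)
```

View pics/sc_z.png

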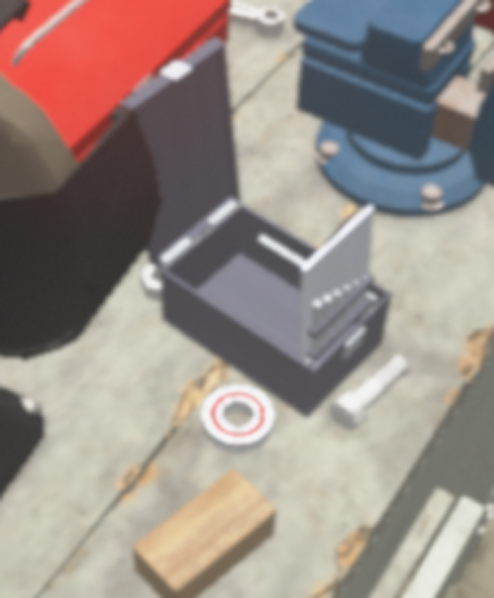

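View pics/si_z.png

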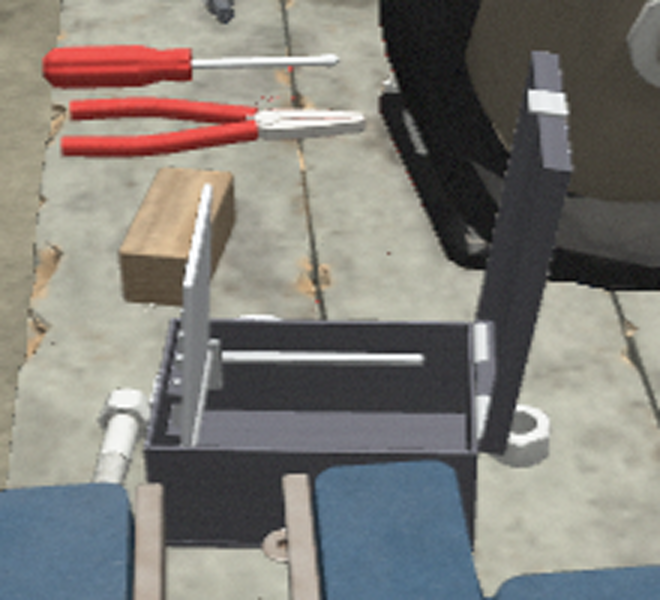

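```bash
cat > fit.py <<'E'
from h import *
import pickle
from scipy.optimize import least_squares
C=pickle.load(open('C.pkl','rb'))
def W(p,q):
    c,s=np.cos(p[2]),np.sin(p[2]); return np.array([p[0]+c*q[0]-s*q[1],p[1]+s*q[0]+c*q[1],q[2]])
def panel(p,r,y,t=0): # r from hinge; t normal offset toward front (upper when flat)
    a=p[3]; return [-58+r*np.cos(a)-t*np.sin(a),y,44+r*np.sin(a)+t*np.cos(a)]
def lid(p,r,y,t=0): # t outer normal: +z when shut
    a=p[4]; return [75-r*np.cos(a)+t*np.sin(a),y,60.5+r*np.sin(a)+t*np.cos(a)]
obs=[('side',249,290,lambda p:[-75,-50,60]),('side',359,290,lambda p:[75,-50,60]),
('side',257.3,247.3,lambda p:[-75,50,60]),
('scene',358.5,288.8,lambda p:[-75,50,0]),('scene',302,236,lambda p:[75,50,60]),('scene',304,250,lambda p:[75,50,0]),
('scene',389.2,242.7,lambda p:[-75,-50,60]),('scene',331,208,lambda p:[75,-50,60]),
('scene',356.5,233,lambda p:panel(p,100,41)),('scene',383,210,lambda p:panel(p,100,-41)),
('side',269.3,201.7,lambda p:panel(p,100,41)),('side',261.7,228,lambda p:panel(p,100,-41)),
('scene',287,169.6,lambda p:lid(p,150,50,0)),('scene',325.4,145.4,lambda p:lid(p,150,-50,12)),
('side',378.3,157.3,lambda p:lid(p,150,50,0)),('side',390,195,lambda p:lid(p,150,-50,12)),
]
def res(p): return np.concatenate([proj(C[c],W(p,f(p)))-[u,v] for c,u,v,f in obs])
if __name__=='__main__':
    p0=np.array([430,200,0,1.5,1.7])
    c=onz(C['side'],311,270,40);print(c); p0[:2]=c[:2]
    s=least_squares(res,p0,loss='soft_l1'); print(s.x.round(3)); print(res(s.x).reshape(-1,2).round(1))
    np.save('p.npy',s.x)
    p=s.x
    print('panel edge',W(p,panel(p,100,0)),'lid edge',W(p,lid(p,150,0,12)))
    for n,t,z in [('bearing',0,7)]:0
    print('bearing',onz(C['scene'],331,289,15)); print('nut',onz(C['side'],373,284,8),'bolt',onz(C['side'],239,286,12),'block',onz(C['scene'],317,330,36))
E
python3 fit.py
```

```text
[461.93528681 345.62540868  40.        ]
[ 4.52881e+02  3.28176e+02 -1.26000e-01  1.50700e+00  1.71300e+00]
[[-1.5 -0.8]
 [ 0.2  1. ]
 [-0.5 -1.9]
 [-1.5  1.2]
 [-1.8 -3.3]
 [-3.2  1.8]
 [ 0.6 -1.3]
 [ 0.7 -1.3]
 [-0.8 -0.5]
 [-0.5 -1.9]
 [-1.  -1. ]
 [-0.4  6.6]
 [ 2.5  0.8]
 [-4.6 -2.1]
 [-1.2 -1. ]
 [ 0.8  1.8]]
panel edge [401.62540284 334.66573053 143.79909579] lid edge [560.09538432 314.60139331 207.30028345]
bearing [423.47014226 422.98456321  15.        ]
nut [554.14324252 342.75977466   8.        ] bolt [354.82520812 353.71016282  12.        ] block [389.57354357 523.10273179  36.        ]
```

```bash
python3 - <<'E'
from h import *
import pickle
C=pickle.load(open('C.pkl','rb'))
def tri(a,b):
    e1,d1=ray(C['scene'],*a);e2,d2=ray(C['side'],*b)
    A=np.array([d1,-d2]).T;t=np.linalg.lstsq(A,e2-e1,rcond=None)[0]
    p,q=e1+t[0]*d1,e2+t[1]*d2;return ((p+q)/2).round(),np.linalg.norm(p-q).round()
print('handle',tri((313,110),(545,272)),tri((248,151),(502,211)))
print('tb front near',tri((328,128),(497,325)), tri((267,190),(426,203)))
for y in (240,260,280,300,320,340,360,380,400): # rays through front edge of toolbox in side at y
    pass
for uv in [(425,205),(385,230),(357,150),(428,152),(325,130),(518,155)]:
    e,d=ray(C['side'],*uv); print(uv,[(y,(e+d*(y-e[1])/d[1]).round()[[0,2]]) for y in (250,350,400,450,500)])
for uv in [(257,195),(220,262),(250,290),(187,125),(250,125)]:
    print(uv,onz(C['scene'],*uv,0).round(),onz(C['scene'],*uv,150).round(),onz(C['scene'],*uv,250).round())
E
```

```text
handle (array([677., 129., 180.]), np.float64(32.0)) (array([711., 305., 149.]), np.float64(5.0))
tb front near (array([638., 114., 130.]), np.float64(13.0)) (array([622., 361., 131.]), np.float64(12.0))
(425, 205) [(250, array([592., 203.])), (350, array([622., 138.])), (400, array([638., 106.])), (450, array([653.,  74.])), (500, array([668.,  42.]))]
(385, 230) [(250, array([546., 170.])), (350, array([568., 100.])), (400, array([580.,  65.])), (450, array([591.,  30.])), (500, array([602.,  -5.]))]
(357, 150) [(250, array([509., 279.])), (350, array([525., 228.])), (400, array([533., 202.])), (450, array([541., 177.])), (500, array([549., 151.]))]
(428, 152) [(250, array([589., 272.])), (350, array([618., 220.])), (400, array([633., 194.])), (450, array([648., 168.])), (500, array([663., 142.]))]
(325, 130) [(250, array([474., 304.])), (350, array([484., 258.])), (400, array([489., 234.])), (450, array([493., 211.])), (500, array([498., 188.]))]
(518, 155) [(250, array([693., 262.])), (350, array([741., 209.])), (400, array([765., 182.])), (450, array([789., 155.])), (500, array([813., 128.]))]
(257, 195) [722. 282.   0.] [607. 401. 150.] [530. 481. 250.]
(220, 262) [657. 484.   0.] [556. 561. 150.] [488. 613. 250.]
(250, 290) [560. 505.   0.] [479. 577. 150.] [426. 626. 250.]
(187, 125) [1065.  166.    0.] [878. 310. 150.] [754. 406. 250.]
(250, 125) [920.  66.   0.] [764. 231. 150.] [659. 341. 250.]
```

apply_moves([
  [0,0,0,-7.5],
  [-3.5,-2,1.0,0],
  [-3.5,-2,1.0,0],
  [-3.5,-2,1.0,0],
  [-3.5,-2,1.0,0],
  [-3.5,-2,1.0,0],
  [-3.5,-2,1.0,0],
  [-3.5,-1.8,1.0,0],
], grip=0)

```text
time_s: 2.3
eef_pos: [359.9, 339.2, 233.7]
ee_rot: [0.0, 0.062, 0.998, 0.0]
force: [0.2, 1.0, 0.4]
grip_width: -0.002
```

```bash
cat >> h.py <<'E'
def st(show=True):
    s=readout.sense(); p=np.load('p.npy'); d=s['eef_pos'][:2]-p[:2]; c,n=np.cos(p[2]),np.sin(p[2])
    print('t',round(s['time_s'],2),'case xyz',(c*d[0]+n*d[1]).round(1),(-n*d[0]+c*d[1]).round(1),s['eef_pos'][2].round(1),'F',np.round(s['force'],1),'g',round(s['grip_width'],2),'q',np.round(s['ee_rot'],3))
E
python3 - <<'E'
from h import *
st(); snap('scene','scene1'); snap('side','side1')
for n,(a,b,c,d) in {'scene':(130,360,240,480),'side':(120,340,150,420)}.items():
    i=cv2.imread(f'pics/{n}1.png')[a:b,c:d]; cv2.imwrite(f'pics/{n}1z.png',cv2.resize(i,None,fx=2.6,fy=2.6,interpolation=cv2.INTER_CUBIC))
E
```

```text
t 2.3 case xyz -93.6 -0.7 233.7 F [0.2 1.  0.4] g -0.0 q [0.    0.062 0.998 0.   ]
```

View pics/side1z.png

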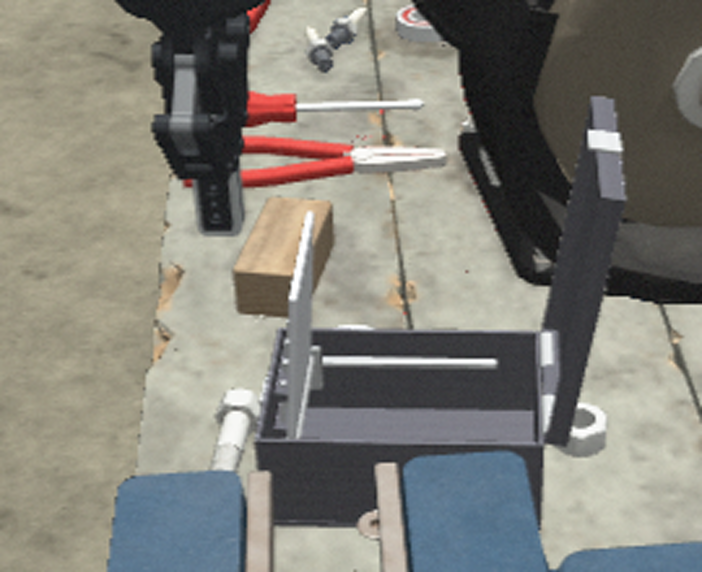

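View pics/scene1z.png

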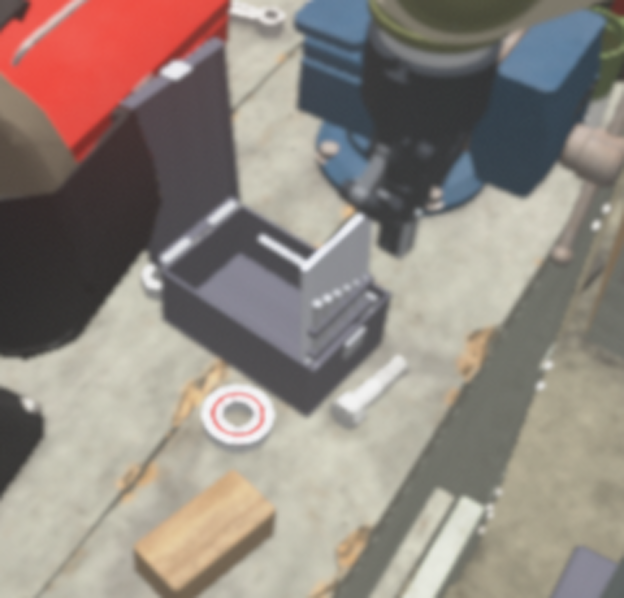

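```bash
python3 - <<'E'
from fit import *
p=np.load('p.npy')
for L in (73,86):
  for dx in (-11,11): print(L,dx,(proj(C['side'],W(p,[-93.6+dx,-15,233.7-L]))-[150,120])*2.6)
E
```

```text
73 -11 [187.43292069 238.93437525]
73 11 [231.3364893  239.42194244]
86 -11 [190.23748743 260.67161374]
86 11 [233.70443813 261.17678755]
```

apply_moves([
  [0,0,3.1,0],
  [-2.8,0,0,0],
  [-1.8,0,0.25,0],
  [-1.6,0,0.6,0],
  [-1.5,0,0.9,0],
  [-1.25,0,1.15,0],
])

```text
time_s: 3.0
eef_pos: [448.3, 329.6, 173.9]
ee_rot: [0.001, 0.062, 0.998, 0.0]
force: [-0.4, 0.5, 1.0]
grip_width: -0.001
```

```bash
python3 - <<'E'
from h import *
st(); snap('side','side2')
for n,(a,b,c,d) in {'side':(120,340,150,420)}.items():
    i=cv2.imread(f'pics/{n}2.png')[a:b,c:d]; cv2.imwrite(f'pics/{n}2z.png',cv2.resize(i,None,fx=2.6,fy=2.6,interpolation=cv2.INTER_CUBIC))
E
```

```text
t 3.0 case xyz -4.7 0.9 173.9 F [-0.4  0.5  1. ] g -0.0 q [0.001 0.062 0.998 0.   ]
```

View pics/side2z.png

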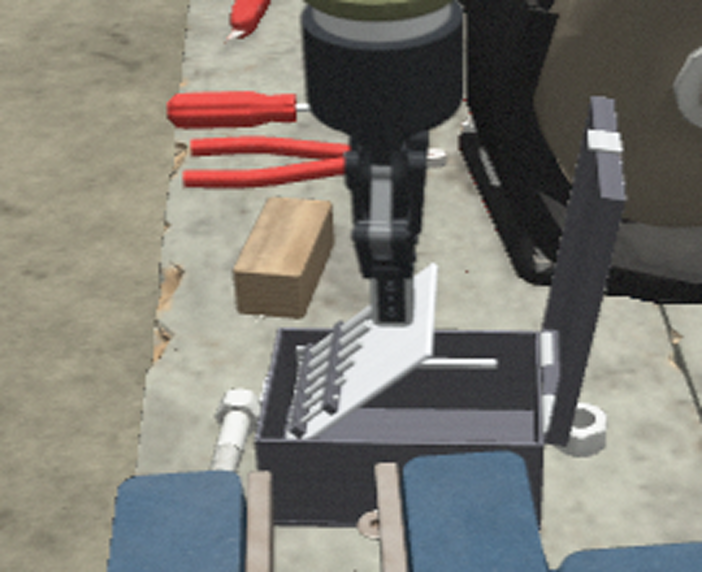

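apply_moves([
  [-1.0,0,1.4,0],
  [-0.7,0,1.55,0],
  [-0.4,0,1.6,0],
  [0,0,0.6,0],
  [0,0,0.2,0],
])

```text
time_s: 3.55
eef_pos: [467.8, 326.8, 119.8]
ee_rot: [-0.001, 0.062, 0.998, -0.0]
force: [-0.2, -0.3, 0.4]
grip_width: 0.001
```

```bash
python3 - <<'E'
from h import *
st()
E
```

```text
t 3.55 case xyz 15.0 0.5 119.8 F [-0.2 -0.3  0.4] g 0.0 q [-0.001  0.062  0.998 -0.   ]
```

apply_moves([
  [0,0,0.1,0],
  [0,0,0.1,0],
  [0,0,0,0],
])

```text
time_s: 3.85
eef_pos: [468.4, 326.8, 118.8]
ee_rot: [0.0, 0.062, 0.998, 0.0]
force: [0.4, 0.2, -0.7]
grip_width: 0.002
```

apply_moves([
  [0,0,0.1,0],
  [0,0,0.1,0],
  [0,0,0,0],
])

```text
time_s: 4.15
eef_pos: [468.5, 326.9, 118.3]
ee_rot: [0.0, 0.062, 0.998, 0.0]
force: [-5.8, -3.0, 15.5]
grip_width: 0.003
```

```bash
python3 - <<'E'
from h import *
st(); snap('side','side3')
for n,(a,b,c,d) in {'side':(120,340,150,420)}.items():
    i=cv2.imread(f'pics/{n}3.png')[a:b,c:d]; cv2.imwrite(f'pics/{n}3z.png',cv2.resize(i,None,fx=2.6,fy=2.6,interpolation=cv2.INTER_CUBIC))
E
```

```text
t 4.15 case xyz 15.6 0.7 118.3 F [-5.8 -3.  15.5] g 0.0 q [0.    0.062 0.998 0.   ]
```

View pics/side3z.png

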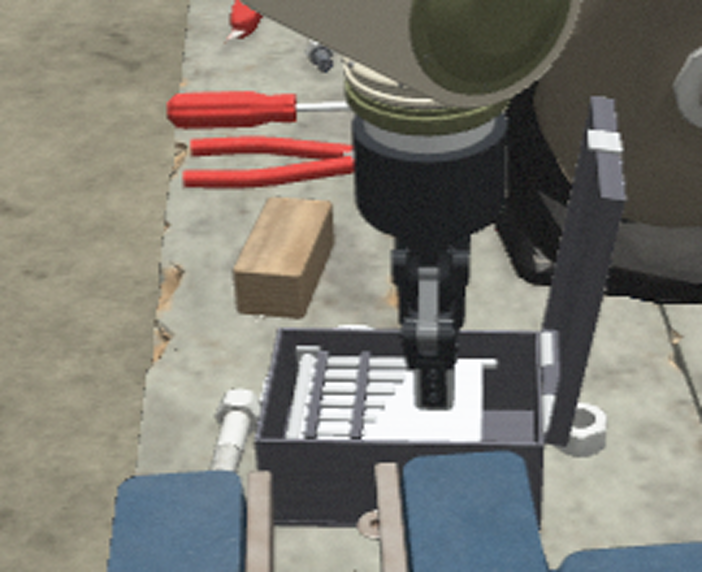

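apply_moves([
  [0,0,-1.5,0],
  [0,0,-4.5,0],
  [0,0,-4.5,0],
  [0,0,-4.5,0],
  [0,0,-4,0],
  [-4,0,0,0],
  [-4,0,0,0],
  [-3.8,0,0,0],
])

```text
time_s: 5.0
eef_pos: [586.7, 311.7, 306.9]
ee_rot: [0.0, 0.062, 0.998, 0.0]
force: [-0.5, 0.1, -0.2]
grip_width: -0.002
```

```bash
python3 - <<'E'
from h import *
st()
for n,(a,b,c,d) in {'side':(20,340,150,550),'scene':(80,360,150,480)}.items():
    snap(n,n+'4')
    i=cv2.imread(f'pics/{n}4.png')[a:b,c:d]; cv2.imwrite(f'pics/{n}4z.png',cv2.resize(i,None,fx=1.9,fy=1.9,interpolation=cv2.INTER_CUBIC))
E
```

```text
t 5.0 case xyz 134.8 0.5 306.9 F [-0.5  0.1 -0.2] g -0.0 q [0.    0.062 0.998 0.   ]
```

View pics/side4z.png

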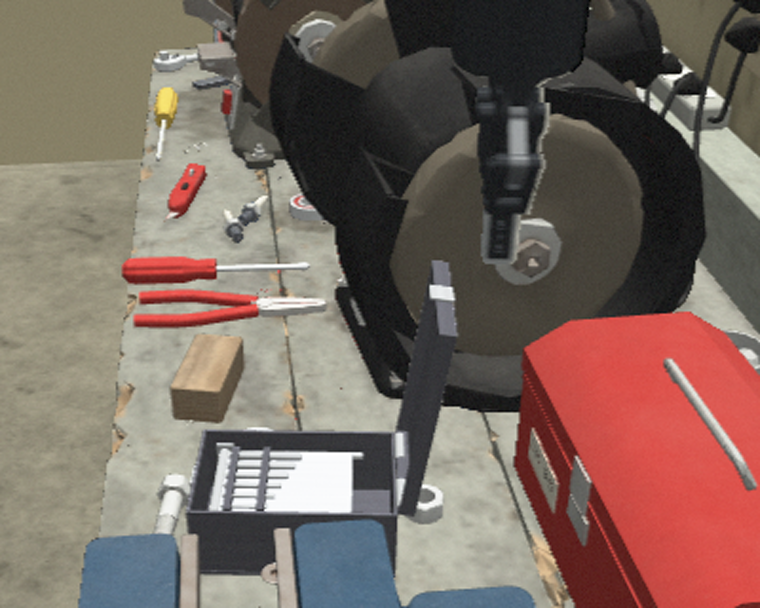

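View pics/scene4z.png

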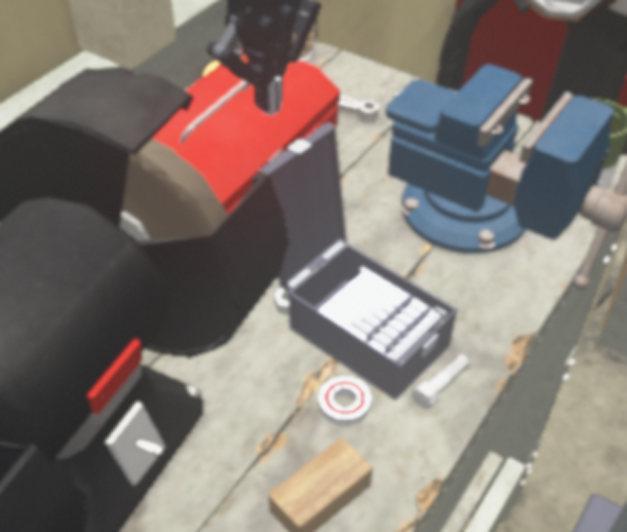

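apply_moves([
  [0,0,2.2,0],
  [0,0,2.3,0],
  [2,0,0,0],
  [1.7,0,0,0],
  [1.2,0,0,0],
  [1.0,0,0,0],
])

```text
time_s: 5.7
eef_pos: [525.9, 319.6, 261.7]
ee_rot: [0.0, 0.062, 0.998, 0.0]
force: [1.2, -0.1, -0.5]
grip_width: -0.004
```

apply_moves([
  [1.3,0,0.1,0],
  [1.3,0,0.2,0],
  [1.2,0,0.4,0],
  [1.2,0,0.6,0],
])

```text
time_s: 6.1
eef_pos: [476.7, 325.7, 249.0]
ee_rot: [0.001, 0.062, 0.998, 0.0]
force: [0.3, 0.1, 2.7]
grip_width: -0.002
```

```bash
python3 - <<'E'
from h import *
st()
for n,(a,b,c,d) in {'side':(20,340,150,550)}.items():
    snap(n,n+'5')
    i=cv2.imread(f'pics/{n}5.png')[a:b,c:d]; cv2.imwrite(f'pics/{n}5z.png',cv2.resize(i,None,fx=1.9,fy=1.9,interpolation=cv2.INTER_CUBIC))
E
```

```text
t 6.1 case xyz 23.9 0.6 249.0 F [0.3 0.1 2.7] g -0.0 q [0.001 0.062 0.998 0.   ]
```

View pics/side5z.png

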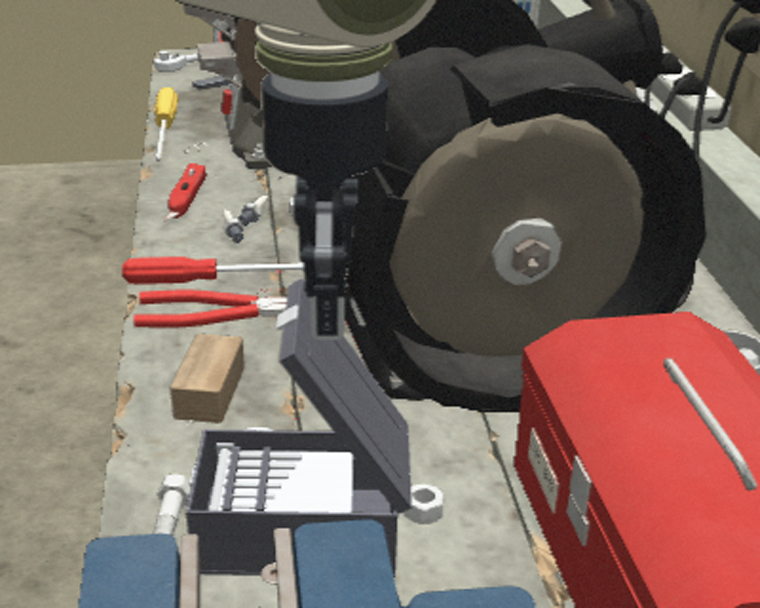

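apply_moves([
  [1.0,0,0.65,0],
  [1.0,0,0.75,0],
  [0.95,0,0.9,0],
  [0.9,0,0.95,0],
  [0.75,0,1.05,0],
  [0.7,0,1.1,0],
  [0.5,0,1.2,0],
  [0.5,0,1.2,0],
])

```text
time_s: 6.95
eef_pos: [414.5, 333.5, 170.0]
ee_rot: [0.0, 0.062, 0.998, 0.0]
force: [0.9, 1.0, 0.9]
grip_width: -0.002
```

apply_moves([
  [0.4,0,1.0,0],
  [0.1,0,0.8,0],
  [0,0,0.4,0],
  [0,0,0.1,0],
])

```text
time_s: 7.35
eef_pos: [409.9, 334.0, 147.1]
ee_rot: [-0.0, 0.062, 0.998, -0.0]
force: [0.4, -0.6, 1.4]
grip_width: 0.001
```

apply_moves([
  [0,0,0.1,0],
  [0,0,0.1,0],
  [0,0,0.1,0],
  [0,0,0,0],
])

```text
time_s: 7.75
eef_pos: [410.0, 334.1, 145.1]
ee_rot: [0.0, 0.062, 0.998, 0.0]
force: [-1.7, -0.8, 6.2]
grip_width: 0.001
```

apply_moves([
  [0,0,0.1,0],
  [0,0,0,0],
])

```text
time_s: 7.95
eef_pos: [410.1, 334.2, 144.9]
ee_rot: [0.001, 0.062, 0.998, 0.0]
force: [-5.1, -2.8, 14.2]
grip_width: 0.002
```

```bash
python3 - <<'E'
from h import *
st()
E
```

```text
t 7.95 case xyz -43.2 0.6 144.9 F [-5.1 -2.8 14.2] g 0.0 q [0.001 0.062 0.998 0.   ]
```

apply_moves([
  [0,0,0.05,0],
  [0,0,0,0],
  [0,0,-1,0],
  [0,0,-4,0],
  [0,0,-4,0],
  [0,0,-4,0],
  [4,0,-3,0],
  [4,0,0,0],
])

```text
time_s: 8.75
eef_pos: [330.7, 344.4, 306.8]
ee_rot: [0.003, 0.063, 0.998, 0.002]
force: [0.1, 0.5, 0.1]
grip_width: -0.001
```

```bash
python3 - <<'E'
from h import *
import pickle
st(); C={}
for n,(a,b,c,d) in {'side':(120,340,150,450),'scene':(130,360,200,480)}.items():
    C[n]=snap(n,n+'6')
    i=cv2.imread(f'pics/{n}6.png')[a:b,c:d]; cv2.imwrite(f'pics/{n}6z.png',cv2.resize(i,None,fx=2.6,fy=2.6,interpolation=cv2.INTER_CUBIC))
p=np.load('p.npy')
from fit import W
for q in [(-75,-50,72.5),(75,-50,72.5),(-75,50,72.5),(75,50,72.5),(-75,-50,60)]:
    print(q,((proj(C['side'],W(p,q))-[150,120])*2.6).round(),((proj(C['scene'],W(p,q))-[200,130])*2.6).round())
E
```

```text
t 8.75 case xyz -123.3 0.7 306.8 F [0.1 0.5 0.1] g -0.0 q [0.003 0.063 0.998 0.002]
(-75, -50, 72.5) [252. 421.] [496. 279.]
(75, -50, 72.5) [545. 426.] [343. 188.]
(-75, 50, 72.5) [276. 308.] [416. 357.]
(75, 50, 72.5) [541. 312.] [260. 256.]
(-75, -50, 60) [254. 440.] [493. 290.]
```

View pics/side6z.png

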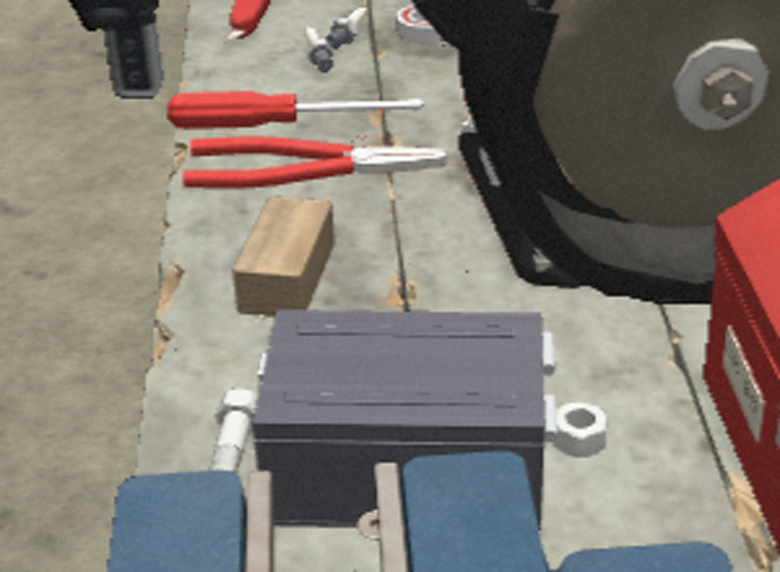

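View pics/scene6z.png

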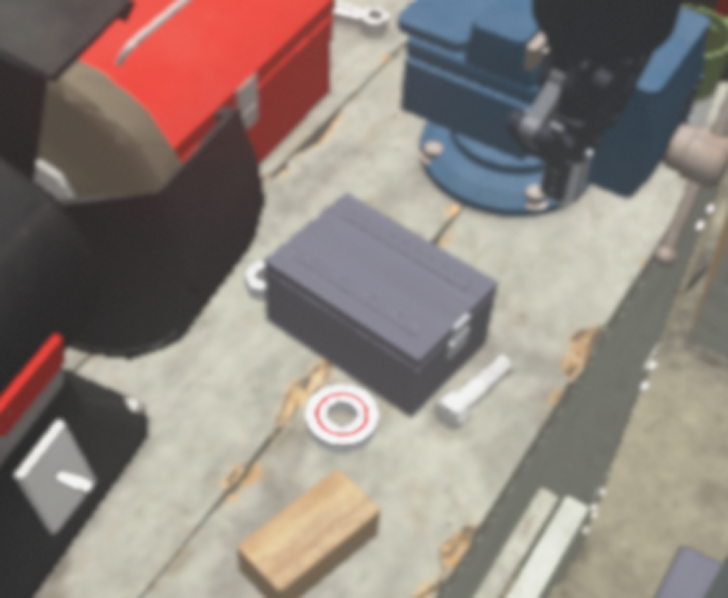

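apply_moves([
  [0,0,0,0],
  [0,0,0,0],
])

```text
time_s: 9.05
eef_pos: [331.1, 343.9, 302.8]
ee_rot: [0.0, 0.063, 0.998, -0.0]
force: [0.0, -0.6, -0.5]
grip_width: 0.002
```

```bash
python3 -c "
from h import *
print(ctrl.finish_job()); st()"
```

```text
the job is handed in; nothing more can be done
None
the job is handed in; nothing more can be done
```

The case is packed: I pushed the bit panel flat first, then swung the lid over and pressed it shut. I handed the job in at about 9 s of the 61 s, with the gripper well clear of everything.

- **Panel:** it stopped hard with about 15 N on the closed fingertips, and the picture taken after I lifted away showed it lying flat.
- **Lid:** I pushed it from behind, then pressed down. It stopped hard at about 14 N with the fingertip at about 72 mm, matching the 72.5 mm shut height. I then pressed a last 0.5 mm without reading the force.
- **Surroundings:** in the last side and scene pictures the lid is flush on the rim. By eye, the case, nut, bolt, bearing and block are where they started.

No check failed. Two things disagreed slightly: both stops read about 0.6 mm lower than their stated heights, and in one early side picture the fingertip looked about 5 mm off along the case. I put these down to fit and calibration error.

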